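Clip the pantry lantern into the snap hook

ROBOT

A 6-joint arm with a two-finger parallel gripper is mounted at the origin on a cart in front of the work surface, level with it; the furniture and walls round the work are solid. World frame = base frame: x ahead of the robot, y to its left, z up, the work surface at z = 0. Lengths are in mm, angles in rad, forces in N, time in s.
With the tool pointing down it reaches from about 325 to 925 mm from the base axis. Payload 3.1 kg.
Tool frame: the origin (TCP) lies midway between the tips of the shut fingers; the grasp point (between the pads) lies 19 mm behind it; z points along the fingers, y is the line along which they close (so a half turn about z gives the same grasp; the last joint's range is limited). The gripper opens to 85 mm and grips with 20 to 120 N. Pads are 22 mm wide; open, the fingers measure 114 mm over their backs; the gripper's body (76 mm by 85 mm) begins 54 mm behind the grasp point. The pads swing forward as they close: fully open they stand 13 mm farther back than shut.
Start: joints at [1.069, 0.217, 1.613, -0, 1.311, -0.112], TCP at [237.485, 578.135, 231.3] pointing down, gripper open.
Joint ranges: [-2.75, 2.75], [-0.78, 2.1], [0.31, 2.55], [-1.13, 4.27], [0.13, 2.63], [-2.58, 2.58]. Speed limits (rad/s): [2.79, 2.79, 3.14, 3.14, 3.14, 3.14].

INTERFACE

Orientations are given as a unit quaternion [x, y, z, w].
In Python, from station import read_state, get_image, camera_model, sign_off gives the robot as it stands. The module is installed in compiled form; this text tells all that it offers.
- The arm moves only by the tool drive_tool, never from a script. Its argument "rows" is a list of rows, each an object with "slide": the shift along the tool's x, y, z in units of 40 mm (1.0 is 40 mm), a list of three; "turn": the turn about the tool's z in units of 6 degrees (1.0 is 6 degrees); "hand": the closure, from 0 (fully open) to 1 (shut). In form: [{"slide": [x, y, z], "turn": turn, "hand": hand}, ...]. A call has 1 to 20 rows; each row is the pose to reach, as a shift and turn from the pose commanded when the call began, along the tool's axes at that moment; what a row does not reach only later rows make up. A row lasts 1/12 s, in which the tool goes at most 41.7 mm and 7.16 degrees, less where a joint would pass 70% of its speed; a pose out of reach is approached as far as the arm can. A call with a gripper value outside its range is refused whole. The fingers move at their own pace and stop on an object; "force" is the grip in N (left out, the last holds). Time passes only in rows, so rows that repeat a pose let the fingers close. It gives the time, the measured TCP pose, the force, the opening and the grip force at its end, in the units of the state.
- read_state(): the state, without advancing time (a new reading comes with each control period).
- get_image(name): name is "scene" or "top" or "wrist"; returns (picture, depth): 384x512x3 uint8, blue, green, red; 384x512 float32, mm along the optical axis (not along the pixel's ray), 0 where there is no reading.
- camera_model(name): a dict with "K" (3x3 intrinsics, pixels), "position" and "attitude" of the camera in the world; the wrist camera has in their place "hand_eye" (4x4, takes a point from camera to tool coordinates, whose origin is the TCP and whose axes are the flange's). Camera axes: x right, y down, z forward; pixel columns grow to the right and rows downward; lengths in mm; the calibration is good to about 2 mm. A picture is of the moment at which its call begins: read the wrist's pose just before it. camera_model takes no time and is no camera call.
- sign_off(): hands the job in; it is judged then, once.
The state is a dict: "clock": time; "joints": joint angles; "dq": joint speeds; "tau": joint torques, N m; "tool_pos": TCP position; "orientation": TCP orientation; "contact_force": force on the tool from outside, world axes, zero at the start; "torque": the same for the moment, N m; "grip_width": opening from 0.0 (shut) to 1.0 (fully open); "grasp_force": force on a finger pad.
Only numpy, scipy, OpenCV 4.12 (cv2) and the standard library are available. Lean on these libraries where they do the work, as an engineer would, in place of code of your own. Each camera call takes 0.05 s, during which the arm holds its last target. There are 200 camera calls.

TASK

Take the small lantern by its handle and hang it on the snap hook of the steel stand: lead the hook's nose through the handle, press the carrying bar down against the sprung gate until it passes inside and the gate springs shut behind it, then let the lantern down to hang from the hook by itself, upright and still. Press gently, with less than 20 N on the hook all the time, and leave the other things on the worktop where they are.

Things in the scene. Friction and masses are not known exactly. Their poses are not given: they have to be found in the camera images.
- lantern: Small upright lantern, about 0.2 kg, origin at the centre of its underside, z up. Grey base 62 mm across, pale drum, grey cap whose flat top is 62 mm above the origin; a rigid steel handle stands on the cap in the lantern's y-z plane, opening clear 31 mm wide (y), 75 mm high (z 62 to 137 mm), seen through along x. Front and back serve alike.
- lantern_bar (a point): Centre of the lantern's carrying bar, the top of the handle: a round bar 7 mm thick along the lantern's y, its axis 141 mm above the underside. The bar goes into the snap hook.
- handle_legs (a point): Point midway between the handle's two upright flat legs, 8 mm below the bar's axis (133 mm above the underside), where to grip from above. Legs 12 mm wide (x), 4 mm thick (y), outer faces at y = +-19.5 mm, so 39 mm across; they run from the cap up to 144 mm.
- hook_stand: Fixed steel stand, 0.2 m tall, origin at the foot of its post on the worktop, z up: 100 mm round foot, post with clamp collar, 8 mm level arm along the stand's own -x ending in a snap hook that opens upward, in the stand's x-z plane. Arm height varies and is NOT reported: top of the hook's saddle 184 to 224 mm above the worktop; feel for it. It stays put under 20 N.
- mouth_foot (a point): Point on the worktop (stand x = -100.5 mm) straight below where the bar's axis should come down. The bar there meets the gate with its axis about 19 mm above the saddle's top, must be pressed down with about 6 to 11 N, and the gate snaps shut above it about 8 mm over the saddle; at 3.5 mm the bar sits on the saddle. Within +-2 mm along x is good; farther off it jams on gate or nose.
- nose_foot (a point): Point on the worktop (stand x = -109.5 mm) straight below the hook's nose, its front end: upright, 6 mm thick, rounded top 14 mm above the saddle's top. Underside of hook and arm: 4 mm radius bar, 8 mm below the saddle's top. To thread it, bring the handle from in front (stand -x), moving along the stand's +x, opening facing the nose.
- pivot_foot (a point): Point on the worktop (stand x = -88.5 mm) straight below the gate's pivot, which is 21 mm above the saddle's top on the hook's back shank (shank top 24 mm above the saddle). The gate, a round finger 5 mm thick and 16.5 mm long, slopes from there down and forward at 35 degrees to the nose.
- snap_gate (a joint): Opening angle of the snap hook's gate, rad: 0 shut against the nose, growing as its end is pressed down and back into the hook, at most 0.87. A spring shuts it.
- tin_a: Bystander, to be left where it stands: low round tin, 86 mm wide, 40 mm tall; origin at the centre of its underside.
- spice_a: Bystander, to be left where it stands: spice jar with red cap, 45 mm wide, 106 mm tall; origin at the centre of its underside.
- tape: Bystander, to be left where it stands: roll of tan tape, 90 mm wide, 48 mm tall; origin at the centre of its underside.
- timer: Bystander, to be left where it stands: round kitchen timer, 67 mm wide, 54 mm tall; origin at the centre of its underside.
- jar_a: Bystander, to be left where it stands: squat jam jar, 69 mm wide, 99 mm tall; origin at the centre of its underside.
- tin_b: Bystander, to be left where it stands: flat oblong tin, 63x105x24 mm; origin at the centre of its underside.
- opener: Bystander, to be left where it stands: bottle opener lying flat, 174x41x20 mm; origin at the centre of its underside.
- spice_b: Bystander, to be left where it stands: white-capped spice jar, 43 mm wide, 100 mm tall; origin at the centre of its underside.

How it is judged:
By the outcome, as a careful person would: the job done as asked, in the order asked, and still so for the second after the job is handed in, with the robot touching nothing.
It also fails if it takes over 58 s, if anything falls off the work surface, if the arm or the gripper's body presses on something with over 40 N, if the wrist force passes 120 N, or if a joint passes its speed limit or range.

## Working session

There is one attempt and no reset: what is moved stays moved. The work goes in short steps, Python scripts to look and compute and a tool call to move; the robot and the scene stay as the last step left them, time stands still between calls to the robot, and variables do not carry over. Pictures are saved under pics/ and viewed, at most 10 in all, crops included, and the job is handed in when it is done.

Besides the shell and the picture viewer there is one more tool, called after "Call:" by a JSON object that holds its "op" and its "data", one argument or row to a line. drive_tool: Moves the arm, as the interface text tells. Its arguments: {"type":"object","properties":{"rows":{"type":"array","items":{"type":"object","properties":{"slide":{"type":"array","items":{"type":"number"}},"turn":{"type":"number"},"hand":{"type":"number"}}}},"force":{"type":"number"}},"required":["rows"]}

```bash
mkdir -p pics; cat > h.py <<'E'
import numpy as np,cv2
from station import *
from scipy.spatial.transform import Rotation as R
def cam(n,st=None):
    m=camera_model(n);K=np.array(m["K"])
    if n=="wrist":
        st=st or read_state();T=np.eye(4);T[:3,:3]=R.from_quat(st["orientation"]).as_matrix();T[:3,3]=st["tool_pos"]
        T=T@np.array(m["hand_eye"]);return K,T[:3,:3],T[:3,3]
    a=np.array(m["attitude"]);Rm=R.from_quat(a).as_matrix() if a.size==4 else a
    return K,Rm,np.array(m["position"])
def cloud(n):
    c=cam(n);p,d=get_image(n);K,Rm,t=c
    v,u=np.mgrid[:384,:512]
    X=np.stack([(u-K[0,2])/K[0,0]*d,(v-K[1,2])/K[1,1]*d,d],-1)@Rm.T+t
    X[d==0]=np.nan
    return p,d,X
def onplane(c,u,v,z):
    K,Rm,t=c;r=Rm@np.array([(u-K[0,2])/K[0,0],(v-K[1,2])/K[1,1],1]);return t+r*(z-t[2])/r[2]
E
python3 - <<'E'
from h import *
print(read_state())
for n in["scene","top"]:
    print(n,cam(n)[1:]);p,d,X=cloud(n);cv2.imwrite(f"pics/{n}0.png",p);np.savez(f"{n}0.npz",p=p,X=X)
cv2.imwrite("pics/both0.png",cv2.resize(np.vstack([cv2.imread("pics/scene0.png"),cv2.imread("pics/top0.png")]),(400,600)))
E
```

```text
{'clock': 0.0, 'joints': array([ 1.06879839e+00,  2.17770249e-01,  1.61493505e+00,  1.37242797e-06,
        1.31131574e+00, -1.12201754e-01]), 'dq': array([ 0.0006129 , -0.00060122,  0.00015257, -0.00164834,  0.00022335,
        0.00039763]), 'tau': array([-1.98463249e-05, -3.96831465e+01, -3.03861845e+01, -5.47422553e-05,
        9.64720646e-03, -2.71201702e-05]), 'tool_pos': array([237.08169912, 577.3990053 , 229.957826  ]), 'orientation': array([ 1.93666588e-01,  9.81066653e-01, -1.15718809e-03, -3.67677785e-04]), 'contact_force': array([0.2187305 , 0.42484872, 0.22497631]), 'torque': array([-0.03410106,  0.0559449 , -0.00024151]), 'grasp_force': 0.0, 'grip_width': 0.9991292669990606}
scene (array([[ 0.68887478, -0.53891755,  0.48478801],
       [-0.72487621, -0.51441067,  0.4581879 ],
       [ 0.00245463, -0.66704538, -0.74501305]]), array([ -40.96774027, -466.34590091,  988.32938291]))
top (array([[-0.00913681, -0.99115196,  0.13241718],
       [-0.99951061,  0.01301422,  0.02844597],
       [-0.02991759, -0.13209247, -0.99078581]]), array([ 359.66284478,   57.59615276, 1126.92716569]))
```

View pics/scene0.png

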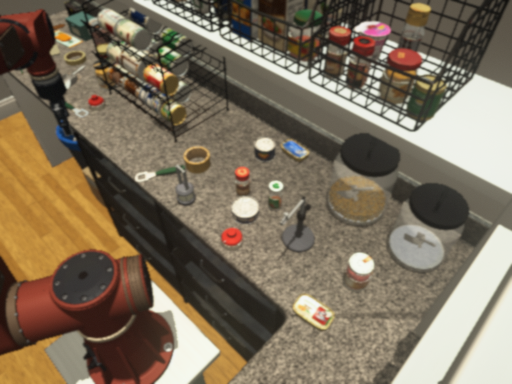

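View pics/top0.png

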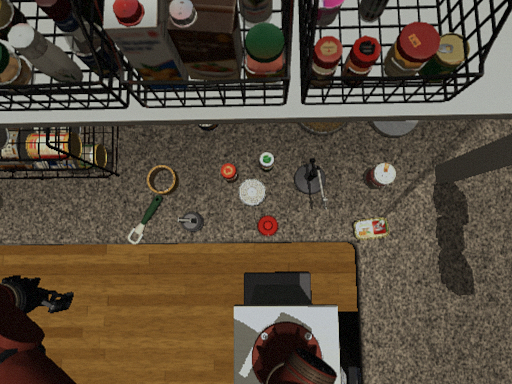

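```bash
python3 - <<'E'
from h import *
a=np.load("scene0.npz");b=np.load("top0.npz")
def cr(p,x,y,w=50,s=400):return cv2.resize(p[y-w//2:y+w//2,x-w//2:x+w//2],(s,s),interpolation=cv2.INTER_CUBIC)
S=lambda p,x,y,w=64:cr(p,x,y,w,300)
cv2.imwrite("pics/crop0.png",np.vstack([np.hstack([S(a['p'],185,188),S(a['p'],298,225)]),np.hstack([S(b['p'],192,218),S(b['p'],314,180)])]))
for n,z,(u0,u1,v0,v1) in[("scene",a,(170,205,160,215)),("scene",a,(275,320,195,255)),("top",b,(170,210,205,240)),("top",b,(290,335,150,205))]:
    X=z['X'][v0:v1,u0:u1].reshape(-1,3);X=X[X[:,2]>6]
    for lo in range(6,240,20):
        s=X[(X[:,2]>lo)&(X[:,2]<=lo+20)]
        if len(s):print(n,lo,len(s),s.mean(0).round(),s.min(0).round(),s.max(0).round())
E
```

```text
scene 6 255 [450. 328.  16.] [353. 208.   6.] [562. 449.  26.]
scene 26 138 [462. 318.  36.] [378. 257.  26.] [538. 405.  46.]
scene 46 218 [422. 291.  58.] [378. 253.  46.] [543. 386.  66.]
scene 66 43 [404. 283.  74.] [386. 262.  66.] [422. 305.  86.]
scene 86 35 [406. 281.  96.] [399. 262.  87.] [413. 305. 106.]
scene 106 35 [406. 281. 117.] [398. 261. 106.] [413. 303. 125.]
scene 126 40 [406. 281. 138.] [399. 262. 127.] [412. 303. 146.]
scene 146 14 [405. 278. 147.] [401. 264. 146.] [410. 301. 149.]
scene 6 666 [535. -84.  14.] [ 489. -161.    6.] [708.  60.  25.]
scene 26 51 [561. -17.  35.] [530. -93.  26.] [597.  37.  45.]
scene 46 53 [556. -28.  56.] [528. -93.  46.] [593.  38.  66.]
scene 66 46 [554. -32.  74.] [530. -93.  66.] [592.  38.  86.]
scene 86 21 [533. -88.  94.] [529. -93.  86.] [539. -80. 106.]
scene 106 76 [549. -85. 119.] [526. -97. 106.] [582. -71. 126.]
scene 126 47 [537. -86. 132.] [525. -96. 126.] [578. -73. 146.]
scene 146 19 [536. -87. 156.] [533. -90. 147.] [542. -81. 164.]
scene 166 19 [520. -90. 177.] [ 453. -100.  166.] [540. -85. 186.]
scene 186 120 
[... 590 characters left out ...]
] [409. 298. 148.]
top 6 602 [537. -80.  14.] [ 459. -157.    6.] [626. -25.  25.]
top 26 7 [536. -82.  39.] [533. -89.  35.] [543. -77.  43.]
top 46 8 [536. -82.  59.] [532. -91.  48.] [542. -78.  66.]
top 66 6 [534. -84.  75.] [533. -92.  66.] [537. -79.  80.]
top 86 2 [536. -79.  87.] [535. -81.  86.] [538. -78.  88.]
top 106 55 [558. -81. 121.] [529. -93. 113.] [582. -73. 126.]
top 126 31 [542. -82. 129.] [531. -93. 126.] [580. -75. 142.]
top 146 7 [538. -83. 154.] [535. -86. 148.] [542. -80. 162.]
top 166 13 [504. -87. 182.] [456. -95. 168.] [541. -79. 186.]
top 186 110 [500. -91. 190.] [ 441. -102.  186.] [547. -80. 204.]
top 206 25 [453. -98. 213.] [ 441. -103.  206.] [461. -92. 218.]
```

View pics/crop0.png

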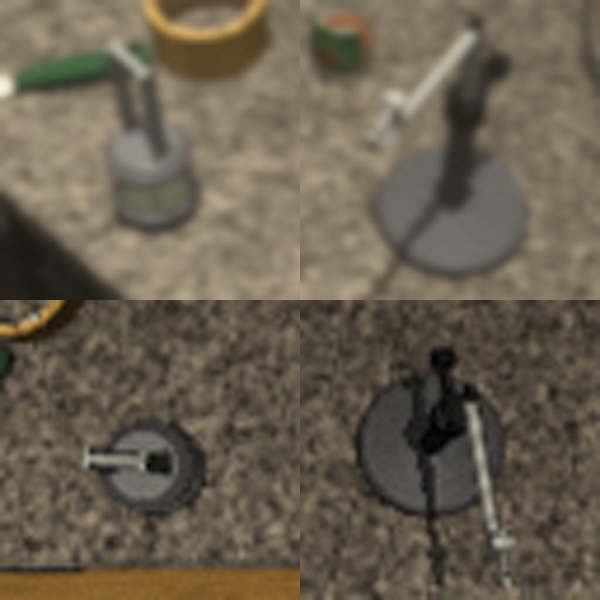

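```bash
python3 - <<'E'
from h import *
print(camera_model("wrist")["hand_eye"])
for n,L,H in[("scene",(170,205,160,215),(275,320,195,255)),("top",(170,210,205,240),(290,335,150,205))]:
    X=np.load(n+"0.npz")['X']
    def g(b,lo,hi):
        Y=X[b[2]:b[3],b[0]:b[1]].reshape(-1,3);return Y[(Y[:,2]>lo)&(Y[:,2]<hi)]
    def line(Y):
        c=Y.mean(0);w=np.linalg.svd(Y-c)[2][0];return c.round(1),w.round(3),np.ptp(Y@w).round(),((Y-c)@w).min().round(),((Y-c)@w).max().round()
    print(n,"bar",line(g(L,136,152)))
    c=g(L,52,66);c=c[np.hypot(*(c[:,:2]-[407,280]).T)<34];print(" cap",(c[:,:2].min(0)+c[:,:2].max(0))/2,np.ptp(c,0)) 
    a=g(H,184,198);a=a[a[:,0]>462];print(" arm",line(a[:, :]),a[:,2].max())
    print(" hook",g(H,199,225).round()[::3].tolist())
    f=g(H,6,13);f=f[np.hypot(*(f[:,:2]-[536,-84]).T)<56];print(" foot",(f[:,:2].min(0)+f[:,:2].max(0))/2,np.ptp(f,0))
s=read_state();M=R.from_quat(s["orientation"]).as_matrix();print(M.round(3),M.T@(np.array([406,280,280])-s["tool_pos"])/40)
E
```

```text
[[ 1.50797410e-04 -9.63298787e-01 -2.68431415e-01  6.79149780e+01]
 [ 9.99999964e-01  2.04952005e-04 -1.73722638e-04  5.69200607e-01]
 [ 2.22362363e-04 -2.68431379e-01  9.63298783e-01 -1.41774671e+02]
 [ 0.00000000e+00  0.00000000e+00  0.00000000e+00  1.00000000e+00]]
scene bar (array([405.7, 279. , 144.3]), array([-0.042, -0.998, -0.041]), np.float64(39.0), np.float64(-22.0), np.float64(17.0))
 cap [406.48342929 282.32636932] [55.85187876 58.35551526 13.36601038]
 arm (array([507. , -89.7, 189.7]), array([-0.991, -0.133, -0.028]), np.float64(81.0), np.float64(-37.0), np.float64(44.0)) 196.34257375444054
 hook [[451.0, -92.0, 217.0], [459.0, -95.0, 213.0], [453.0, -94.0, 214.0], [447.0, -93.0, 214.0], [450.0, -100.0, 218.0], [449.0, -95.0, 210.0], [451.0, -102.0, 214.0], [449.0, -101.0, 211.0], [446.0, -97.0, 206.0], [438.0, -97.0, 206.0], [439.0, -100.0, 204.0], [430.0, -99.0, 202.0]]
 foot [537.88773916 -83.2608154 ] [ 97.17378873 100.22270485   6.94957338]
top bar (array([408.7, 281.5, 143.8]), array([-0.078, -0.997, -0.01 ]), np.float64(37.0), np.float64(-18.0), np.float64(20.0))
 cap [409.10148914 280.87797629] [57.41484642 55.74736062 13.76355749]
 arm (array([506.6, -89.9, 189.5]), array([-0.989, -0.142, -0.036]), np.float64(84.0), np.float64(-41.0), np.float64(44.0)) 196.4088636825535
 hook [[461.0, -96.0, 210.0], [458.0, -95.0, 213.0], [456.0, -93.0, 214.0], [455.0, -100.0, 217.0], [453.0, -94.0, 218.0], [453.0, -102.0, 216.0], [450.0, -98.0, 214.0], [448.0, -96.0, 208.0], [446.0, -102.0, 203.0], [441.0, -98.0, 206.0]]
 foot [541.88554925 -85.95511394] [97.44536244 98.46588286  6.73901595]
[[-0.925  0.38  -0.001]
 [ 0.38   0.925 -0.002]
 [ 0.    -0.002 -1.   ]] [-6.73079974 -5.27686217 -1.23851407]
```

Call:
{"op": "drive_tool", "data": {
  "rows": [
    {"slide": [-0.7,-0.5,-0.2],"turn": -0.4,"hand": 0},
    {"slide": [-1.4,-1.1,-0.4],"turn": -0.8,"hand": 0},
    {"slide": [-2.2,-1.7,-0.6],"turn": -1.2,"hand": 0},
    {"slide": [-3.0,-2.3,-0.8],"turn": -1.6,"hand": 0},
    {"slide": [-3.8,-2.9,-0.9],"turn": -2.0,"hand": 0},
    {"slide": [-4.6,-3.5,-0.9],"turn": -2.4,"hand": 0},
    {"slide": [-5.3,-4.1,-0.9],"turn": -2.8,"hand": 0},
    {"slide": [-6.0,-4.7,-0.9],"turn": -3.1,"hand": 0},
    {"slide": [-6.5,-5.1,-0.9],"turn": -3.1,"hand": 0},
    {"slide": [-6.73,-5.28,-0.9],"turn": -3.1,"hand": 0},
    {"slide": [-6.73,-5.28,-0.9],"turn": -3.1,"hand": 0},
    {"slide": [-6.73,-5.28,-0.9],"turn": -3.1,"hand": 0},
    {"slide": [-6.73,-5.28,-0.9],"turn": -3.1,"hand": 0},
    {"slide": [-6.73,-5.28,-0.9],"turn": -3.1,"hand": 0}
  ]
}}

```text
clock: 1.27
tool_pos: [405.5, 281.7, 267.1]
orientation: [0.032, 0.999, 0.0, -0.0]
contact_force: [-0.5, 0.3, -0.8]
grip_width: 0.999
grasp_force: 0.0
```

```bash
cat > look.py <<'E'
from h import *
import sys
s=read_state();M=R.from_quat(s["orientation"]).as_matrix();print(s["clock"],s["tool_pos"].round(1),M.round(3).tolist(),s["contact_force"].round(2))
p,d,X=cloud("wrist");cv2.imwrite(f"pics/{sys.argv[1]}.png",p);np.savez(sys.argv[1]+".npz",p=p,X=X,tp=s["tool_pos"],q=s["orientation"])
E
python3 look.py w1; python3 - <<'E'
from h import *
z=np.load("w1.npz");X=z['X'].reshape(-1,3);X=X[np.abs(X[:,:2]-[407,280]).max(1)<45]
b=X[(X[:,2]>138)&(X[:,2]<152)];c=b.mean(0);w=np.linalg.svd(b-c)[2][0];print(len(b),c.round(1),w.round(3),b.min(0).round(1),b.max(0).round(1))
for lo in(55,85,115):
    b=X[(X[:,2]>lo)&(X[:,2]<lo+15)]
    if len(b):print(lo,len(b),b.mean(0).round(1),b.min(0).round(1),b.max(0).round(1))
E
```

```text
1.2667 [405.5 281.7 267.1] [[-0.998, 0.063, -0.001], [0.063, 0.998, 0.0], [0.001, 0.0, -1.0]] [-0.46  0.33 -0.81]
393 [406.9 283.2 142.7] [0.054 0.999 0.001] [400.7 263.8 138.2] [414.2 302.4 147.4]
55 1283 [401.7 283.3  60.2] [380.1 255.4  55. ] [435.  310.5  69.6]
85 30 [403.2 275.8  94.4] [400.4 264.4  86.3] [411.3 302.5  99.6]
115 39 [402.9 283.8 122. ] [400.3 264.3 115.4] [408.7 302.9 129.7]
```

View pics/w1.png

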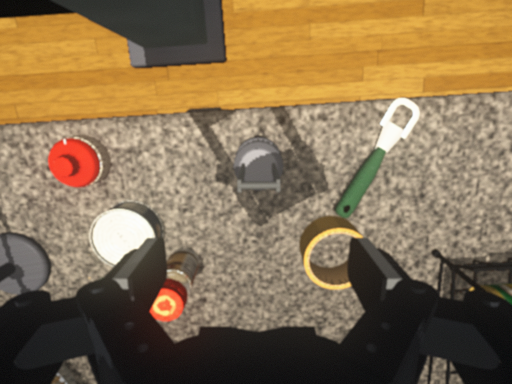

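Call:
{"op": "drive_tool", "data": {
  "rows": [
    {"slide": [-0.03,0.04,0.6],"turn": 0.1,"hand": 0},
    {"slide": [-0.03,0.04,1.3],"turn": 0.1,"hand": 0},
    {"slide": [-0.03,0.04,2.0],"turn": 0.1,"hand": 0},
    {"slide": [-0.03,0.04,2.6],"turn": 0.1,"hand": 0},
    {"slide": [-0.03,0.04,3.1],"turn": 0.1,"hand": 0},
    {"slide": [-0.03,0.04,3.5],"turn": 0.1,"hand": 0},
    {"slide": [-0.03,0.04,3.75],"turn": 0.1,"hand": 0},
    {"slide": [-0.03,0.04,3.78],"turn": 0.1,"hand": 0},
    {"slide": [-0.03,0.04,3.78],"turn": 0.1,"hand": 0},
    {"slide": [-0.03,0.04,3.78],"turn": 0.1,"hand": 0}
  ]
}}

```text
clock: 2.15
tool_pos: [408.3, 282.8, 117.2]
orientation: [0.037, 0.999, 0.0, 0.001]
contact_force: [0.1, -0.4, 0.1]
grip_width: 1.0
grasp_force: 0.0
```

Call:
{"op": "drive_tool", "data": {
  "rows": [
    {"slide": [0,0,0],"hand": 0.2},
    {"slide": [0,0,0],"hand": 0.4},
    {"slide": [0,0,0],"hand": 0.5},
    {"slide": [0,0,0],"hand": 0.6},
    {"slide": [0,0,0],"hand": 0.8},
    {"slide": [0,0,0],"hand": 1},
    {"slide": [0,0,0],"hand": 1},
    {"slide": [0,0,0],"hand": 1},
    {"slide": [0,0,0],"hand": 1},
    {"slide": [0,0,0],"hand": 1}
  ],
  "force": 50
}}

```text
$.rows[0]: bad value
```

Call:
{"op": "drive_tool", "data": {
  "rows": [
    {"slide": [0.02,0,0],"turn": 0,"hand": 0.2},
    {"slide": [0.02,0,0],"turn": 0,"hand": 0.4},
    {"slide": [0.02,0,0],"turn": 0,"hand": 0.5},
    {"slide": [0.02,0,0],"turn": 0,"hand": 0.6},
    {"slide": [0.02,0,0],"turn": 0,"hand": 0.8},
    {"slide": [0.02,0,0],"turn": 0,"hand": 1},
    {"slide": [0.02,0,0],"turn": 0,"hand": 1},
    {"slide": [0.02,0,0],"turn": 0,"hand": 1},
    {"slide": [0.02,0,0],"turn": 0,"hand": 1},
    {"slide": [0.02,0,0],"turn": 0,"hand": 1}
  ],
  "force": 50
}}

```text
clock: 2.98
tool_pos: [407.7, 282.6, 117.1]
orientation: [0.038, 0.999, 0.001, 0.001]
contact_force: [-0.0, 1.1, 6.2]
grip_width: 0.449
grasp_force: 51.2
```

Call:
{"op": "drive_tool", "data": {
  "rows": [
    {"slide": [0,0,-0.2],"turn": 0,"hand": 1},
    {"slide": [0,0,-0.6],"turn": 0,"hand": 1},
    {"slide": [0,0,-1.1],"turn": 0,"hand": 1},
    {"slide": [0,0,-1.7],"turn": 0,"hand": 1},
    {"slide": [0,0,-2.3],"turn": 0,"hand": 1},
    {"slide": [0,0,-2.9],"turn": 0,"hand": 1},
    {"slide": [-0.1,-0.3,-3.5],"turn": -0.1,"hand": 1},
    {"slide": [-0.3,-0.7,-4.0],"turn": -0.2,"hand": 1},
    {"slide": [-0.5,-1.3,-4.5],"turn": -0.4,"hand": 1},
    {"slide": [-0.7,-2.0,-5.0],"turn": -0.6,"hand": 1},
    {"slide": [-1.0,-2.7,-5.4],"turn": -0.8,"hand": 1},
    {"slide": [-1.3,-3.4,-5.7],"turn": -1.0,"hand": 1},
    {"slide": [-1.5,-4.1,-5.7],"turn": -1.2,"hand": 1},
    {"slide": [-1.8,-4.8,-5.7],"turn": -1.4,"hand": 1},
    {"slide": [-2.0,-5.5,-5.7],"turn": -1.6,"hand": 1},
    {"slide": [-2.3,-6.2,-5.7],"turn": -1.8,"hand": 1},
    {"slide": [-2.5,-6.9,-5.7],"turn": -1.9,"hand": 1},
    {"slide": [-2.7,-7.6,-5.7],"turn": -2.0,"hand": 1},
    {"slide": [-3.0,-8.2,-5.7],"turn": -2.04,"hand": 1},
    {"slide": [-3.15,-8.7,-5.7],"turn": -2.04,"hand": 1}
  ]
}}

```text
clock: 4.65
tool_pos: [505.4, -76.4, 342.5]
orientation: [-0.068, 0.998, 0.0, -0.002]
contact_force: [-0.2, -0.5, -2.5]
grip_width: 0.446
grasp_force: 50.8
```

Call:
{"op": "drive_tool", "data": {
  "rows": [
    {"slide": [-0.05,-0.3,0],"turn": 0,"hand": 1},
    {"slide": [-0.05,-0.35,0],"turn": 0,"hand": 1},
    {"slide": [-0.05,-0.35,0],"turn": 0,"hand": 1},
    {"slide": [-0.05,-0.35,0],"turn": 0,"hand": 1},
    {"slide": [-0.05,-0.35,0],"turn": 0,"hand": 1},
    {"slide": [-0.05,-0.35,0],"turn": 0,"hand": 1}
  ]
}}

```text
clock: 5.15
tool_pos: [509.8, -86.8, 344.2]
orientation: [-0.07, 0.998, 0.0, -0.0]
contact_force: [-0.7, -0.1, -1.6]
grip_width: 0.443
grasp_force: 50.8
```

```bash
python3 look.py w2; python3 - <<'E'
from h import *
s=read_state();print(s["grip_width"],s["grasp_force"])
z=np.load("w2.npz");X=z['X'];Y=X.reshape(-1,3);Y=Y[np.abs(Y[:,1]+95)<35]
b=Y[(Y[:,2]>183)&(Y[:,2]<199)&(Y[:,0]>420)&(Y[:,0]<540)];c=b.mean(0);w=np.linalg.svd(b-c)[2][0];print("arm",len(b),c.round(1),w.round(3),b.min(0).round(),b.max(0).round())
h=Y[(Y[:,2]>199)&(Y[:,2]<226)&(Y[:,0]<480)];e=np.array([np.cos(np.radians(7.9)),np.sin(np.radians(7.9))])
if len(h):
    t=h[:,:2]@e
    for k in range(int(t.min()),int(t.max())+1,2):
        m=(t>=k)&(t<k+2)
        if m.any():print(k,m.sum(),h[m].mean(0).round(1),h[m,2].max().round(1),h[m,1].min().round(),h[m,1].max().round())
E
```

```text
5.15 [509.8 -86.8 344.2] [[-0.99, -0.139, -0.0], [-0.139, 0.99, 0.0], [0.0, 0.0, -1.0]] [-0.67 -0.11 -1.56]
0.4484983588712448 50.807220339775085
arm 251 [466.1 -94.7 187.5] [ 0.991  0.131 -0.022] [ 432. -102.  184.] [485. -89. 199.]
411 10 [430.  -99.7 201.1] 202.1 -102.0 -97.0
413 13 [431.6 -99.2 201.6] 203.2 -102.0 -96.0
415 14 [433.5 -98.9 201.1] 202.3 -101.0 -97.0
419 7 [437.6 -98.4 201.2] 202.9 -100.0 -97.0
421 17 [439.7 -98.2 202.5] 204.6 -101.0 -96.0
423 12 [441.8 -98.  203.8] 205.2 -100.0 -96.0
425 12 [443.5 -97.8 204.9] 206.4 -100.0 -96.0
427 18 [445.6 -97.5 206.4] 208.1 -100.0 -95.0
429 12 [447.7 -97.2 207.9] 209.4 -99.0 -95.0
431 42 [449.7 -96.9 212. ] 213.8 -103.0 -91.0
433 28 [451.8 -96.6 213.5] 214.7 -102.0 -91.0
435 28 [453.4 -96.3 213.4] 214.5 -102.0 -91.0
437 40 [455.5 -95.9 212.5] 215.0 -102.0 -90.0
439 13 [457.6 -95.7 211.6] 212.8 -98.0 -94.0
441 10 [459.4 -95.5 211.2] 212.0 -98.0 -93.0
```

View pics/w2.png

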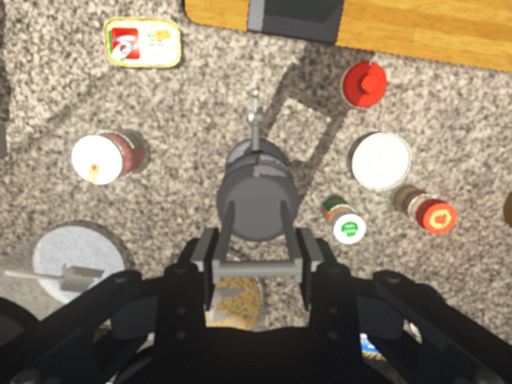

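```bash
cat > bar.py <<'E'
from h import *
import sys
z=np.load(sys.argv[1]+".npz");X=z['X'];M=R.from_quat(z['q']).as_matrix();tp=z['tp']
Y=((X.reshape(-1,3)-tp)@M)
b=Y[(np.abs(Y[:,1])<14)&(np.abs(Y[:,0])<15)&(Y[:,2]<-12)&(Y[:,2]>-45)]
print("bar in tool",len(b),b.mean(0).round(1),b.min(0).round(1),b.max(0).round(1))
t=b[b[:,2]<b[:,2].min()+2];print("top",len(t),t.mean(0).round(1), "slope x/y",np.polyfit(b[:,1],b[:,0],1).round(3))
c=np.array([b[:,0].mean(),0,-24]);print("bar world ~",(tp+M@c).round(1))
E
python3 bar.py w2; python3 - <<'E'
from h import *
z=np.load("w2.npz");M=R.from_quat(z['q']).as_matrix()
Y=((z['X'].reshape(-1,3)-z['tp'])@M)
c=Y[(np.abs(Y[:,1])<40)&(np.abs(Y[:,0])<50)&(Y[:,2]>45)&(Y[:,2]<66)]
print("cap",len(c),c.min(0).round(),c.max(0).round(),c.mean(0).round(1))
E
```

```text
bar in tool 1088 [  0.9  -0.1 -25.6] [ -4.  -14.  -28.2] [  3.8  14.  -20.7]
top 398 [  0.1   0.4 -26.8] slope x/y [0.025 0.895]
bar world ~ [508.9 -87.  368.2]
cap 4691 [-30. -29.  45.] [30. 30. 66.] [ 4.2  0.6 57.6]
```

Call:
{"op": "drive_tool", "data": {
  "rows": [
    {"slide": [0.2,-0.04,-0.1],"turn": 0,"hand": 1},
    {"slide": [0.5,-0.04,-0.1],"turn": 0,"hand": 1},
    {"slide": [1.0,-0.04,-0.1],"turn": 0,"hand": 1},
    {"slide": [1.5,-0.04,-0.1],"turn": 0,"hand": 1},
    {"slide": [2.0,-0.04,-0.1],"turn": 0,"hand": 1},
    {"slide": [2.5,-0.04,0],"turn": 0,"hand": 1},
    {"slide": [2.9,-0.04,0.2],"turn": 0,"hand": 1},
    {"slide": [3.1,-0.04,0.5],"turn": 0,"hand": 1},
    {"slide": [3.1,-0.04,1.0],"turn": 0,"hand": 1},
    {"slide": [3.1,-0.04,1.5],"turn": 0,"hand": 1},
    {"slide": [3.1,-0.04,2.0],"turn": 0,"hand": 1},
    {"slide": [3.1,-0.04,2.5],"turn": 0,"hand": 1},
    {"slide": [3.1,-0.04,2.9],"turn": 0,"hand": 1},
    {"slide": [3.1,-0.04,3.3],"turn": 0,"hand": 1},
    {"slide": [3.1,-0.04,3.55],"turn": 0,"hand": 1},
    {"slide": [3.1,-0.04,3.62],"turn": 0,"hand": 1},
    {"slide": [3.1,-0.04,3.62],"turn": 0,"hand": 1},
    {"slide": [3.1,-0.04,3.62],"turn": 0,"hand": 1},
    {"slide": [3.1,-0.04,3.62],"turn": 0,"hand": 1}
  ]
}}

```text
clock: 6.78
tool_pos: [388.3, -107.1, 200.7]
orientation: [-0.069, 0.998, -0.001, 0.001]
contact_force: [0.6, -0.4, -2.3]
grip_width: 0.444
grasp_force: 50.8
```

```bash
python3 look.py w3; python3 bar.py w3; python3 - <<'E'
from h import *
s=read_state();M=R.from_quat(s["orientation"]).as_matrix();print((M.T@(np.array([440.9,-98.1,199])-s["tool_pos"])/40).round(3))
E
```

```text
6.7833 [ 388.3 -107.1  200.7] [[-0.99, -0.138, 0.002], [-0.138, 0.99, -0.001], [-0.002, -0.001, -1.0]] [ 0.62 -0.36 -2.29]
bar in tool 1089 [  0.9  -0.1 -25.6] [ -3.8 -14.  -28.1] [  3.9  14.  -21.1]
top 496 [  0.1   0.2 -26.7] slope x/y [0.025 0.916]
bar world ~ [ 387.3 -107.2  224.7]
[-1.334  0.042  0.045]
```

Call:
{"op": "drive_tool", "data": {
  "rows": [
    {"slide": [-0.1,0.04,0],"turn": 0,"hand": 1},
    {"slide": [-0.25,0.04,0],"turn": 0,"hand": 1},
    {"slide": [-0.45,0.04,0],"turn": 0,"hand": 1},
    {"slide": [-0.65,0.04,0],"turn": 0,"hand": 1},
    {"slide": [-0.85,0.04,0],"turn": 0,"hand": 1},
    {"slide": [-1.05,0.04,0],"turn": 0,"hand": 1},
    {"slide": [-1.2,0.04,0],"turn": 0,"hand": 1},
    {"slide": [-1.3,0.04,0],"turn": 0,"hand": 1},
    {"slide": [-1.33,0.04,0],"turn": 0,"hand": 1},
    {"slide": [-1.33,0.04,0],"turn": 0,"hand": 1},
    {"slide": [-1.33,0.04,0],"turn": 0,"hand": 1},
    {"slide": [-1.33,0.04,0],"turn": 0,"hand": 1}
  ]
}}

```text
clock: 7.83
tool_pos: [439.5, -97.8, 199.2]
orientation: [-0.069, 0.998, 0.0, -0.0]
contact_force: [0.0, 0.2, -1.9]
grip_width: 0.449
grasp_force: 50.8
```

```bash
python3 look.py w4; python3 - <<'E'
from h import *
ss=[read_state() for _ in range(3)];print([s["tool_pos"].round(2).tolist() for s in ss])
z=np.load("w4.npz");X=z['X'].reshape(-1,3);e=np.array([.9905,.1374]);n=np.array([-.1374,.9905])
t=X[:,:2]@e;q=X[:,:2]@n
for lo,hi in[(186,200),(200,217),(217,224),(224,232)]:
    for k in range(395,450,3):
        m=(X[:,2]>lo)&(X[:,2]<hi)&(t>=k)&(t<k+3)&(np.abs(q+157.7)<14)
        if m.sum()>1:print(lo,k,m.sum(),X[m,2].mean().round(1),q[m].min().round(),q[m].max().round())
p=z['p'];a=cv2.resize(p[60:384,130:390],(520,648))[:600];cv2.imwrite("pics/w4c.png",a)
for nme in["scene","top"]:
    c=cam(nme);p,d=get_image(nme);K,Rm,tt=c
    for P in([440.9,-98.1,223],):
        v=K@(Rm.T@(np.array(P)-tt));print(nme,v[:2]/v[2])
    u,w=(v[:2]/v[2]).astype(int);cv2.imwrite(f"pics/{nme}4.png",cv2.resize(p[w-20:w+20,u-20:u+20],(400,400),interpolation=cv2.INTER_CUBIC))
cv2.imwrite("pics/st4.png",np.hstack([cv2.imread("pics/scene4.png"),cv2.imread("pics/top4.png")]))
E
```

```text
7.8333 [439.5 -97.8 199.2] [[-0.991, -0.137, -0.0], [-0.137, 0.991, 0.0], [0.0, 0.0, -1.0]] [ 0.03  0.18 -1.86]
[[439.52, -97.83, 199.23], [439.52, -97.83, 199.23], [439.52, -97.83, 199.23]]
186 410 73 195.9 -160.0 -155.0
186 413 11 195.8 -160.0 -155.0
186 419 11 193.8 -160.0 -154.0
186 422 56 187.5 -161.0 -154.0
186 425 14 186.9 -161.0 -154.0
186 428 18 186.9 -161.0 -154.0
186 431 10 186.8 -161.0 -154.0
186 434 11 186.5 -161.0 -154.0
186 437 2 187.1 -161.0 -154.0
200 410 33 201.1 -160.0 -155.0
200 413 60 201.6 -160.0 -155.0
200 416 2 200.8 -158.0 -157.0
200 419 65 201.5 -160.0 -155.0
200 422 75 203.6 -160.0 -155.0
200 425 54 205.2 -160.0 -155.0
200 431 96 213.2 -163.0 -152.0
200 434 134 213.4 -163.0 -152.0
200 437 64 212.4 -163.0 -152.0
200 440 33 211.5 -160.0 -155.0
217 416 108 222.8 -170.0 -144.0
217 419 152 223.0 -172.0 -144.0
224 416 30 224.6 -171.0 -144.0
224 419 475 225.3 -172.0 -144.0
224 422 308 225.5 -172.0 -144.0
224 425 12 224.5 -171.0 -158.0
scene [283.27494315 214.23754933]
top [325.95952812 203.39116637]
```

View pics/w4c.png

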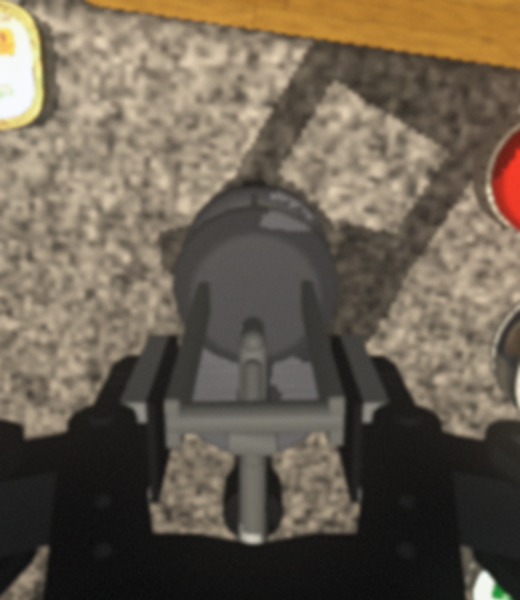

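View pics/st4.png

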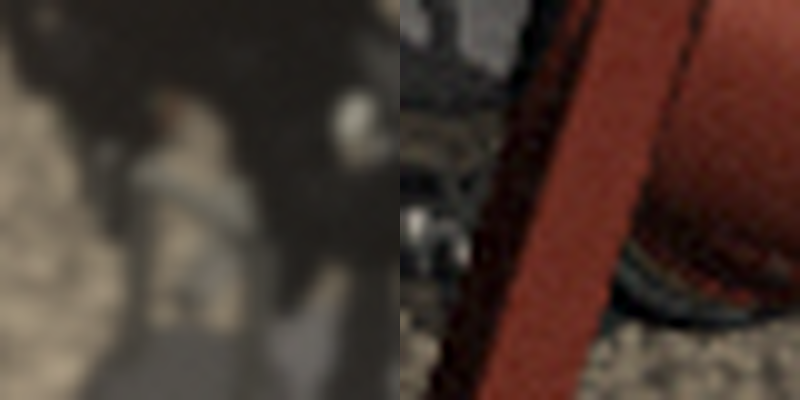

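Call:
{"op": "drive_tool", "data": {
  "rows": [
    {"slide": [-0.03,0,0.02],"turn": 0,"hand": 1},
    {"slide": [-0.03,0,0.06],"turn": 0,"hand": 1},
    {"slide": [-0.03,0,0.12],"turn": 0,"hand": 1},
    {"slide": [-0.03,0,0.18],"turn": 0,"hand": 1},
    {"slide": [-0.03,0,0.24],"turn": 0,"hand": 1},
    {"slide": [-0.03,0,0.29],"turn": 0,"hand": 1},
    {"slide": [-0.03,0,0.32],"turn": 0,"hand": 1},
    {"slide": [-0.03,0,0.32],"turn": 0,"hand": 1},
    {"slide": [-0.03,0,0.32],"turn": 0,"hand": 1}
  ]
}}

```text
clock: 8.73
tool_pos: [441.0, -97.6, 186.4]
orientation: [-0.069, 0.998, 0.0, -0.0]
contact_force: [0.4, 0.5, -1.4]
grip_width: 0.44
grasp_force: 50.8
```

Call:
{"op": "drive_tool", "data": {
  "rows": [
    {"slide": [0,0,0.02],"turn": 0,"hand": 1},
    {"slide": [0,0,0.04],"turn": 0,"hand": 1},
    {"slide": [0,0,0.06],"turn": 0,"hand": 1},
    {"slide": [0,0,0.08],"turn": 0,"hand": 1},
    {"slide": [0,0,0.1],"turn": 0,"hand": 1},
    {"slide": [0,0,0.1],"turn": 0,"hand": 1}
  ]
}}

```text
clock: 9.23
tool_pos: [441.7, -97.8, 184.2]
orientation: [-0.069, 0.998, -0.0, 0.001]
contact_force: [-2.7, 0.6, 6.8]
grip_width: 0.446
grasp_force: 51.8
```

Call:
{"op": "drive_tool", "data": {
  "rows": [
    {"slide": [0,0,0.01],"turn": 0,"hand": 1},
    {"slide": [0,0,0.02],"turn": 0,"hand": 1},
    {"slide": [0,0,0.03],"turn": 0,"hand": 1},
    {"slide": [0,0,0.03],"turn": 0,"hand": 1}
  ]
}}

```text
clock: 9.57
tool_pos: [442.0, -97.8, 183.5]
orientation: [-0.069, 0.998, -0.0, 0.001]
contact_force: [-4.1, 1.2, 7.9]
grip_width: 0.447
grasp_force: 52.0
```

Call:
{"op": "drive_tool", "data": {
  "rows": [
    {"slide": [0.02,0,0],"turn": 0,"hand": 1},
    {"slide": [0.02,0,0.01],"turn": 0,"hand": 1},
    {"slide": [0.02,0,0.02],"turn": 0,"hand": 1},
    {"slide": [0.02,0,0.02],"turn": 0,"hand": 1}
  ]
}}

```text
clock: 9.9
tool_pos: [441.3, -98.5, 182.7]
orientation: [-0.069, 0.998, -0.001, 0.001]
contact_force: [-2.8, -0.2, 7.6]
grip_width: 0.443
grasp_force: 51.9
```

Call:
{"op": "drive_tool", "data": {
  "rows": [
    {"slide": [0,0,0.01],"turn": 0,"hand": 1},
    {"slide": [0,0,0.02],"turn": 0,"hand": 1},
    {"slide": [0,0,0.03],"turn": 0,"hand": 1},
    {"slide": [0,0,0.04],"turn": 0,"hand": 1},
    {"slide": [0,0,0.04],"turn": 0,"hand": 1}
  ]
}}

```text
clock: 10.32
tool_pos: [441.3, -98.7, 181.4]
orientation: [-0.069, 0.998, -0.001, 0.001]
contact_force: [-3.0, -1.3, 7.4]
grip_width: 0.442
grasp_force: 51.9
```

Force is holding steady as the gate yields; continuing.

Call:
{"op": "drive_tool", "data": {
  "rows": [
    {"slide": [0,0,0.015],"turn": 0,"hand": 1},
    {"slide": [0,0,0.03],"turn": 0,"hand": 1},
    {"slide": [0,0,0.045],"turn": 0,"hand": 1},
    {"slide": [0,0,0.06],"turn": 0,"hand": 1},
    {"slide": [0,0,0.06],"turn": 0,"hand": 1}
  ]
}}

```text
clock: 10.73
tool_pos: [440.7, -98.9, 178.6]
orientation: [-0.069, 0.998, -0.001, 0.0]
contact_force: [-5.1, -1.1, 6.4]
grip_width: 0.448
grasp_force: 51.8
```

Call:
{"op": "drive_tool", "data": {
  "rows": [
    {"slide": [0,0,0.015],"turn": 0,"hand": 1},
    {"slide": [0,0,0.03],"turn": 0,"hand": 1},
    {"slide": [0,0,0.045],"turn": 0,"hand": 1},
    {"slide": [0,0,0.05],"turn": 0,"hand": 1},
    {"slide": [0,0,0.05],"turn": 0,"hand": 1}
  ]
}}

```text
clock: 11.15
tool_pos: [440.3, -98.8, 176.2]
orientation: [-0.069, 0.998, -0.001, -0.0]
contact_force: [-5.2, -1.2, 7.4]
grip_width: 0.442
grasp_force: 51.9
```

Call:
{"op": "drive_tool", "data": {
  "rows": [
    {"slide": [0,0,0.015],"turn": 0,"hand": 1},
    {"slide": [0,0,0.03],"turn": 0,"hand": 1},
    {"slide": [0,0,0.045],"turn": 0,"hand": 1},
    {"slide": [0,0,0.06],"turn": 0,"hand": 1},
    {"slide": [0,0,0.06],"turn": 0,"hand": 1}
  ]
}}

```text
clock: 11.57
tool_pos: [439.1, -98.5, 172.8]
orientation: [-0.069, 0.998, -0.001, -0.002]
contact_force: [-6.7, -1.4, 3.1]
grip_width: 0.446
grasp_force: 51.5
```

Call:
{"op": "drive_tool", "data": {
  "rows": [
    {"slide": [0,0,0.015],"turn": 0,"hand": 1},
    {"slide": [0,0,0.03],"turn": 0,"hand": 1},
    {"slide": [0,0,0.04],"turn": 0,"hand": 1},
    {"slide": [0,0,0.04],"turn": 0,"hand": 1}
  ]
}}

```text
clock: 11.9
tool_pos: [440.2, -97.7, 170.1]
orientation: [-0.069, 0.998, 0.0, 0.0]
contact_force: [-0.1, -0.4, -1.7]
grip_width: 0.446
grasp_force: 50.8
```

Call:
{"op": "drive_tool", "data": {
  "rows": [
    {"slide": [0,0,0.015],"turn": 0,"hand": 1},
    {"slide": [0,0,0.03],"turn": 0,"hand": 1},
    {"slide": [0,0,0.045],"turn": 0,"hand": 1},
    {"slide": [0,0,0.045],"turn": 0,"hand": 1}
  ]
}}

```text
clock: 12.23
tool_pos: [440.4, -97.7, 168.6]
orientation: [-0.069, 0.998, 0.0, 0.0]
contact_force: [-0.2, -0.2, -2.0]
grip_width: 0.444
grasp_force: 50.8
```

```bash
python3 look.py w5; python3 - <<'E'
import cv2
p=cv2.imread("pics/w5.png");cv2.imwrite("pics/w5c.png",cv2.resize(p[190:340,170:340],None,fx=3.5,fy=3.5,interpolation=cv2.INTER_CUBIC))
E
```

```text
12.2333 [440.4 -97.7 168.6] [[-0.99, -0.138, 0.0], [-0.138, 0.99, 0.0], [-0.0, 0.0, -1.0]] [-0.21 -0.23 -1.97]
```

View pics/w5c.png

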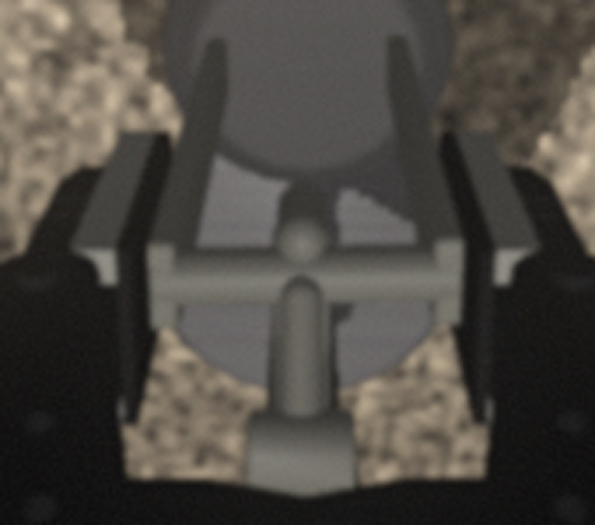

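The crop shows the bar lying under the gate finger, whose end is at about (300,285). The nose is in front at (300,240), so the gate has closed behind the bar. Next I lower it onto the saddle.

Call:
{"op": "drive_tool", "data": {
  "rows": [
    {"slide": [0,0,0.012],"turn": 0,"hand": 1},
    {"slide": [0,0,0.024],"turn": 0,"hand": 1},
    {"slide": [0,0,0.035],"turn": 0,"hand": 1},
    {"slide": [0,0,0.035],"turn": 0,"hand": 1}
  ]
}}

```text
clock: 12.62
tool_pos: [440.5, -97.8, 168.0]
orientation: [-0.069, 0.998, -0.0, 0.0]
contact_force: [-1.2, -0.4, 2.0]
grip_width: 0.448
grasp_force: 51.4
```

Call:
{"op": "drive_tool", "data": {
  "rows": [
    {"slide": [0,0,-0.005],"turn": 0,"hand": 1},
    {"slide": [0,0,-0.005],"turn": 0,"hand": 1},
    {"slide": [0,0,-0.005],"turn": 0,"hand": 0.56},
    {"slide": [0,0,-0.005],"turn": 0,"hand": 0.54},
    {"slide": [0,0,-0.005],"turn": 0,"hand": 0.52},
    {"slide": [0,0,-0.005],"turn": 0,"hand": 0.5},
    {"slide": [0,0,-0.005],"turn": 0,"hand": 0.47},
    {"slide": [0,0,-0.005],"turn": 0,"hand": 0.43},
    {"slide": [0,0,-0.005],"turn": 0,"hand": 0.38},
    {"slide": [0,0,-0.005],"turn": 0,"hand": 0.32},
    {"slide": [0,0,-0.005],"turn": 0,"hand": 0.25},
    {"slide": [0,0,-0.005],"turn": 0,"hand": 0.2},
    {"slide": [0,0,-0.005],"turn": 0,"hand": 0.2},
    {"slide": [0,0,-0.005],"turn": 0,"hand": 0.2}
  ],
  "force": 20
}}

```text
clock: 13.78
tool_pos: [440.3, -97.7, 167.5]
orientation: [-0.069, 0.998, -0.0, 0.0]
contact_force: [0.5, 0.5, -0.5]
grip_width: 0.801
grasp_force: 0.0
```

```bash
python3 look.py w6; python3 bar.py w6; python3 bar.py w5
```

```text
13.7833 [440.3 -97.7 167.5] [[-0.99, -0.138, 0.0], [-0.138, 0.99, -0.0], [-0.0, -0.0, -1.0]] [ 0.5   0.46 -0.48]
bar in tool 2201 [ -0.8  -0.  -31.7] [-14.9 -14.  -45. ] [ 11.8  14.  -16.3]
top 217 [ -9.2   0.2 -44.1] slope x/y [ 0.014 -0.811]
bar world ~ [441.1 -97.6 191.5]
bar in tool 2385 [ -1.5  -0.1 -32.1] [-15. -14. -45.] [ 12.1  14.  -15.3]
top 334 [-10.8   0.1 -44.1] slope x/y [ 0.015 -1.548]
bar world ~ [441.9 -97.5 192.6]
```

Released cleanly; now I retreat straight up and then sideways, clear of the view.

Call:
{"op": "drive_tool", "data": {
  "rows": [
    {"slide": [0,0,-0.1],"turn": 0,"hand": 0.2},
    {"slide": [0,0,-0.3],"turn": 0,"hand": 0.2},
    {"slide": [0,0,-0.6],"turn": 0,"hand": 0.2},
    {"slide": [0,0,-1.0],"turn": 0,"hand": 0.2},
    {"slide": [0,0,-1.5],"turn": 0,"hand": 0.2},
    {"slide": [0,0,-2.0],"turn": 0,"hand": 0.2},
    {"slide": [0,0,-2.5],"turn": 0,"hand": 0.2},
    {"slide": [0,0,-3.0],"turn": 0,"hand": 0.2},
    {"slide": [0,0,-3.4],"turn": 0,"hand": 0.2},
    {"slide": [0,0,-3.6],"turn": 0,"hand": 0.2},
    {"slide": [-0.4,0,-3.6],"turn": 0,"hand": 0.2},
    {"slide": [-0.8,0,-3.6],"turn": 0,"hand": 0.2},
    {"slide": [-1.2,0,-3.6],"turn": 0,"hand": 0.2},
    {"slide": [-1.2,0,-3.6],"turn": 0,"hand": 0.2},
    {"slide": [-1.2,0,-3.6],"turn": 0,"hand": 0.2},
    {"slide": [-1.2,0,-3.6],"turn": 0,"hand": 0.2}
  ]
}}

```text
clock: 15.17
tool_pos: [487.1, -91.1, 311.1]
orientation: [-0.069, 0.998, 0.0, -0.001]
contact_force: [-0.3, 0.9, 0.5]
grip_width: 0.797
grasp_force: 0.0
```

```bash
cat >cap.py <<'E'
from h import *
import sys
X=np.load(sys.argv[1]+".npz")['X'].reshape(-1,3)
c=X[(X[:,2]>105)&(X[:,2]<118)&(np.hypot(X[:,0]-441,X[:,1]+98)<40)];print("cap",len(c),c.min(0).round(1),c.max(0).round(1),"plane",np.linalg.lstsq(np.c_[c[:,:2],np.ones(len(c))],c[:,2],rcond=None)[0].round(3))
E
python3 look.py w7; python3 cap.py w7; python3 look.py w8; python3 cap.py w8; python3 - <<'E'
import cv2
p=cv2.imread("pics/w8.png");cv2.imwrite("pics/w8c.png",cv2.resize(p[60:260,130:390],None,fx=2.5,fy=2.5,interpolation=cv2.INTER_CUBIC))
E
```

```text
15.1667 [487.1 -91.1 311.1] [[-0.99, -0.138, -0.001], [-0.138, 0.99, 0.0], [0.001, 0.0, -1.0]] [-0.3   0.88  0.47]
cap 1286 [ 412.1 -126.5  105. ] [469.1 -70.2 114.8] plane [ 6.0000e-03 -3.0000e-03  1.0772e+02]
15.2167 [487.  -91.1 311.2] [[-0.991, -0.137, -0.001], [-0.137, 0.991, 0.0], [0.001, 0.0, -1.0]] [0.46 0.8  0.96]
cap 1289 [ 412.4 -126.5  105. ] [468.  -69.8 115. ] plane [ 8.00000e-03 -3.00000e-03  1.06686e+02]
```

View pics/w8c.png

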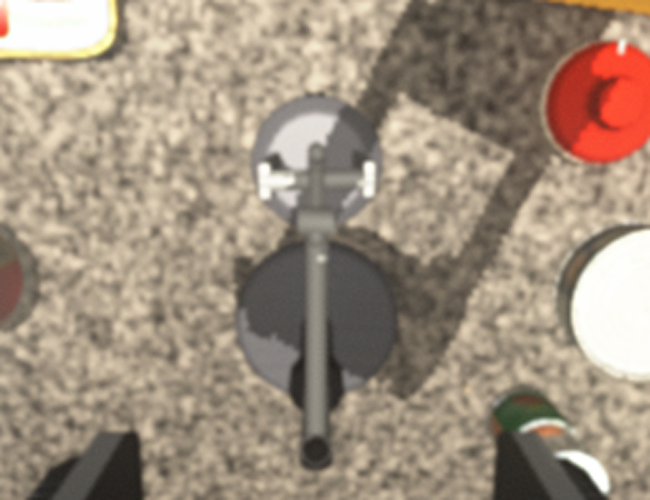

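The lantern hangs level from the hook, with its bar at about (317,180) under the shut gate and the bystanders undisturbed. I'll let it settle and hand in.

Call:
{"op": "drive_tool", "data": {
  "rows": [
    {"slide": [0,0,0],"turn": 0,"hand": 0.2},
    {"slide": [0,0,0],"turn": 0,"hand": 0.2},
    {"slide": [0,0,0],"turn": 0,"hand": 0.2},
    {"slide": [0,0,0],"turn": 0,"hand": 0.2},
    {"slide": [0,0,0],"turn": 0,"hand": 0.2},
    {"slide": [0,0,0],"turn": 0,"hand": 0.2},
    {"slide": [0,0,0],"turn": 0,"hand": 0.2},
    {"slide": [0,0,0],"turn": 0,"hand": 0.2},
    {"slide": [0,0,0],"turn": 0,"hand": 0.2},
    {"slide": [0,0,0],"turn": 0,"hand": 0.2},
    {"slide": [0,0,0],"turn": 0,"hand": 0.2},
    {"slide": [0,0,0],"turn": 0,"hand": 0.2},
    {"slide": [0,0,0],"turn": 0,"hand": 0.2},
    {"slide": [0,0,0],"turn": 0,"hand": 0.2},
    {"slide": [0,0,0],"turn": 0,"hand": 0.2},
    {"slide": [0,0,0],"turn": 0,"hand": 0.2}
  ]
}}

```text
clock: 16.6
tool_pos: [487.8, -91.1, 311.5]
orientation: [-0.069, 0.998, 0.0, -0.0]
contact_force: [-0.7, 0.0, -0.2]
grip_width: 0.802
grasp_force: 0.0
```

```bash
python3 look.py w9; python3 cap.py w9; python3 -c "from station import *;print(sign_off())"
```

```text
16.6 [487.8 -91.1 311.5] [[-0.99, -0.138, -0.0], [-0.138, 0.99, 0.0], [0.0, 0.0, -1.0]] [-0.66  0.01 -0.21]
cap 1277 [ 413.2 -126.3  105. ] [468.  -69.9 115.1] plane [ 7.00000e-03 -0.00000e+00  1.07695e+02]
the job is handed in; nothing more can be done
None
```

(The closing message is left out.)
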